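Make the solvent wipe-down box ready and hold its visor at the working mark

ROBOT

A 6-joint arm with a two-finger parallel gripper is mounted at the origin on the work surface. World frame = base frame: x ahead of the robot, y to its left, z up, the work surface at z = 0. Lengths are in mm, angles in degrees, forces in N, time in s.
With the tool pointing down it reaches from about 350 to 850 mm from the base axis. Payload 8.1 kg.
Tool frame: the origin (TCP) lies at the very end of the fingers, on their centre line; the grasp point (between the pads) lies 19 mm behind it (r.grip_depth is the distance from the TCP to the grasp point, in mm); y points along the fingers, z is the direction in which the jaws open and shut, and the axes are right-handed (so a half turn about y gives the same grasp; the last joint's range is limited). The gripper opens to 85 mm and grips with 20 to 120 N. Pads are 22 mm wide; open, the fingers measure 114 mm over their backs; the gripper's body (76 mm by 85 mm) begins 54 mm behind the grasp point. The pads swing forward as they close: fully open they stand 13 mm farther back than shut.
Start: joints at [-79.492, 7.471, 85.268, -0, 87.261, -4.893], TCP at [159.365, -578.453, 231.292] pointing down, gripper open.
Joint ranges: [-169.43, 169.43], [-51.17, 129.36], [1.28, 143.12], [-76.62, 256.62], [0, 156.53], [-152.29, 152.29]. Speed limits (degrees/s): [136.94, 136.94, 159.86, 180, 180, 180].

INTERFACE

Orientations are given as [roll, pitch, yaw] about the fixed x, y, z axes, in that order (R = Rz(yaw) Ry(pitch) Rx(roll)).
In Python, from bench import readout, eyes, r gives the robot as it stands. The module is installed in compiled form; this text tells all that it offers.
- The arm moves only by the tool move_arm, never from a script. Its argument "motion" is text: rows parted by semicolons, each of 6 numbers parted by spaces: the shift along the world's x, y, z in cm, then the turn, a rotation vector about the world's x, y, z in degrees. A call has 1 to 10 rows; each row is the pose to reach, as a shift and turn from the pose commanded when the call began; what a row does not reach only later rows make up. A row lasts 1/12 s, in which the tool goes at most 41.7 mm and 7.16 degrees, less where a joint would pass 70% of its speed; a pose out of reach is approached as far as the arm can. A call with a gripper value outside its range is refused whole. "fingers" is the finger opening in cm, from 0 to 8.54, set as the call begins (left out, the last holds). The fingers move at their own pace and stop on an object; "squeeze" is the grip in N (left out, the last holds). Time passes only in rows, so rows that repeat a pose let the fingers close. It gives the time, the measured TCP pose, the force and the opening at its end, in the units of the state.
- readout.sense(): the state, without advancing time (a new reading comes with each control period).
- eyes.snapshot(name): name is "scene" or "top"; returns a dict with "image" (480x640x3 uint8, blue, green, red), "fx", "fy", "cx", "cy" (pixels), "world_to_cam" (4x4, takes a point from world to camera coordinates). Camera axes: x right, y down, z forward; pixel columns grow to the right and rows downward; lengths in mm; the calibration is good to about 2 mm. A picture is of the moment at which its call begins. There is no depth.
- r.hand_in(): hands the job in, once; it reports no verdict.
The state is a dict: "time": time; "joint_pos": joint angles; "qd": joint speeds; "joint_efforts": joint torques, N m; "tool_pos": TCP position; "tcp_rot": TCP orientation; "ft_force": force on the tool from outside, world axes, zero at the start; "wrist_torque": the same for the moment, N m; "finger_gap": finger opening in mm.
Only numpy, scipy, OpenCV 4.12 (cv2) and the standard library are available. Lean on these libraries where they do the work, as an engineer would, in place of code of your own. Each camera call takes 0.05 s, during which the arm holds its last target. There are 200 camera calls.

TASK

The next part is to be wiped clean in the small ventilated box before it is measured. With the visor still shut, turn the lever of the extraction damper to half open, its 45 degree line; then swing the clear visor up to the long 40 degree line of its quadrant and keep holding it there, because it has no stay and falls shut if let go: finish with the gripper still holding it at the mark. Leave the gauges, the bottle and the other small things where they are.

Things in the scene. Friction and masses are not known exactly. Their poses are not given: they have to be found in the camera images.
- enclosure: Ventilated wipe-down box, one unit fixed to the bench: white, 360 wide (its x), 320 deep (y), roof 265 high, front sloping 35 deg down to a 112 high sill. Origin on the bench under its middle; z up, -y out of the sloping front, +y along the round duct (100 mm, axis 150 high) from the rear wall (y=150) to the grey filter box (260 wide, from y=420, 290 high with handle). Turned -0.25 to 0.1 rad about z.
- visor_hinge (a point): Middle of the visor's hinge line (along the enclosure's x), fixed; in the enclosure's frame at y=+40, z=270 mm. About it, on both side walls, a bright quadrant plate of 115 mm radius with a black line every 10 degrees, the 40 degree one long and thick; a dark pointer on the visor runs over it. The visor is a clear pane in a metal edge, 364 mm wide, 254 mm from hinge to free edge, 5 mm thick, 0.6 to 1.1 kg.
- visor_handle (a point): Middle of the visor's bar handle: round steel bar, 12 mm thick, 130 mm long, parallel to the hinge line, on 10 mm posts 120 mm apart; it turns with the visor. In the pane it lies 215 mm from the hinge line and 42 mm out from the pane's middle (31 mm clear under the bar). From the hinge line: shut, 200 mm to the enclosure's -y and 89 mm lower (181 mm over the bench); at 40 deg, 211 mm to -y and 60 mm higher.
- visor (a joint): Opening angle of the visor, rad: 0 shut (pane sloping 35 degrees down from hinge to free edge), growing as the free edge swings up; 0.698 (40 degrees) is the long line, the free edge then 5 degrees above hinge level. Stop at 1.2. Starts shut. The hinge is free: lifting at the handle takes 4 to 8 N, and the visor falls shut when let go.
- damper_pivot (a point): Point on the vertical axis of the damper lever, at the lever's mid-height, fixed; in the enclosure's frame at y=+285, z=243 mm. Under the lever, at 223 mm height, a bright quadrant plate of 82 mm radius has a black line every 15 degrees from 0 to 90, the 45 degree line long and thick.
- lever_grip (a point): Middle of the rubber-sleeved grip at the end of the damper lever, 107 mm from the lever's axis, 243 mm above the bench. Sleeve 62 mm long (along the lever), 16 mm wide, 14 mm high, with free space beside and below it (duct top at 200 mm). Its frame turns with the lever: -x points outwards along the lever.
- damper (a joint): Angle of the damper lever, rad: 0 shut, lever pointing to the enclosure's -x, across the duct; it turns clockwise seen from above, and at 1.571 (fully open) points to the enclosure's +y, along the duct. 0.785 (45 degrees) is half open. Starts between 0 and 0.55. It stays where it is left; about 2 N at the grip turns it.
- bush_center (a point): Bystander: flanged steel bush, 64 mm flange, 42 mm high, standing inside the box on its floor. Point at its centre.
- bottle_center (a point): Bystander: white plastic bottle, 56 mm across, 160 mm high, standing before the sloping front, to the enclosure's +x. Point at its centre.
- ring_gauge_center (a point): Bystander: steel ring gauge lying flat, 72 mm across, 22 mm high, before the sloping front, to the enclosure's -x. Point at its centre.
- plug_gauge_center (a point): Bystander: plug gauge lying flat, 122 mm long, 16 mm thick, before the sloping front. Point at the middle of its handle.
- v_block_center (a point): Bystander: dark steel V-block, 50 x 50 x 45 mm, beside the duct on the enclosure's -x side, below the damper lever. Point at its centre.
- micrometer_center (a point): Bystander: micrometer lying flat, about 135 mm long, beside the duct on the enclosure's +x side. Point near the middle of its frame.

How it is judged (in metres and radians):
On the way, in this order (a step that is already met when the one before it is completed fails the run):
1. the damper lever is within 6 degrees of its 45 degree line while the visor is still shut (value of joint damper between 0.6804 and 0.8904 rad and value of joint visor below 0.06 rad), for 0.2 s.
2. the visor is at the 40 degree line (within 3 degrees), carried by the fingers, with the damper still set (value of joint visor between 0.643 and 0.753 rad and value of joint damper between 0.6804 and 0.8904 rad and contact force between the fingers and visor above 1 N), for 0.3 s.
At the end, for the whole second after the job is handed in: The gripper's fingers still hold the visor (more than 1 N of contact) at 40 degrees, within 3 degrees (0.643 to 0.753 rad), at rest, with nothing propping it, and the damper lever stands at 45 degrees, within 6 degrees (0.680 to 0.890 rad) (all of step 2 and velocity of joint visor between -0.05 and 0.05 rad/s and contact force between visor and bush below 0.2 N and contact force between visor and bottle below 0.2 N and contact force between visor and ring_gauge below 0.2 N and contact force between visor and plug_gauge below 0.2 N and contact force between visor and v_block below 0.2 N and contact force between visor and micrometer below 0.2 N); the arm keeps its last pose, push and grip.
It fails at once if a small thing on the bench or in the box (bush, bottle, ring gauge, plug gauge, V-block, micrometer) is shifted by more than 30 mm (distance of any of bush_center, bottle_center, ring_gauge_center, plug_gauge_center, v_block_center, micrometer_center from where it was at the start of the episode above 0.03 m).
It also fails if it takes over 51 s, if anything falls off the work surface, if the arm or the gripper's body presses on something with over 40 N, if the wrist force passes 120 N, or if a joint passes its speed limit or range.

## Working session

There is one attempt and no reset: what is moved stays moved. The work goes in short steps, Python scripts to look and compute and a tool call to move; the robot and the scene stay as the last step left them, time stands still between calls to the robot, and variables do not carry over. Pictures are saved under pics/ and viewed, about 8 in all and at most 12, crops included, and the job is handed in when it is done.

Besides the shell and the picture viewer there is one more tool, called after "Call:" as a command line: name --argument value ..., lists and objects as JSON in quotes. move_arm: Moves the arm, as the interface text tells. Its arguments: {"type":"object","properties":{"motion":{"type":"string"},"fingers":{"type":"number"},"squeeze":{"type":"number"}},"required":["motion"]}

```bash
mkdir -p pics; cat > h.py <<'E'
import numpy as np, cv2
from bench import readout, eyes, r
def snap(n,f):
    s=eyes.snapshot(n); cv2.imwrite(f'pics/{f}.png',s['image']); np.savez(f'pics/{f}.npz',**s); return s
def ray(s,u,v):
    T=np.array(s['world_to_cam']); R=T[:3,:3];t=T[:3,3]
    c=-R.T@t; d=R.T@np.array([(u-s['cx'])/s['fx'],(v-s['cy'])/s['fy'],1]); return c,d/np.linalg.norm(d)
def onz(s,u,v,z):
    c,d=ray(s,u,v); return c+d*(z-c[2])/d[2]
def proj(s,P):
    T=np.array(s['world_to_cam']); p=T[:3,:3]@np.array(P,float)+T[:3,3]; return np.array([s['fx']*p[0]/p[2]+s['cx'],s['fy']*p[1]/p[2]+s['cy']])
E
python3 - <<'E'
from h import *
for n in('scene','top'):
    s=snap(n,n+'0'); print(n,ray(s,320,240),s['fx'])
x=readout.sense();print(x['time'],x['tool_pos'],x['tcp_rot'],x['finger_gap'])
E
```

```text
scene (array([1236.25491325, -190.20878157, 1133.20409298]), array([-0.54457186,  0.10844827, -0.83167329])) 557.5030801609952
top (array([ 351.35781565,  -73.01498405, 1336.03578819]), array([ 0.2177574 ,  0.0163893 , -0.97586531])) 609.4321106647484
0.1 [ 159.25969346 -577.93632934  230.32432363] [-9.00993080e+01  7.87999753e-03 -1.64600562e+02] 85.57719043185334
```

View pics/scene0.png

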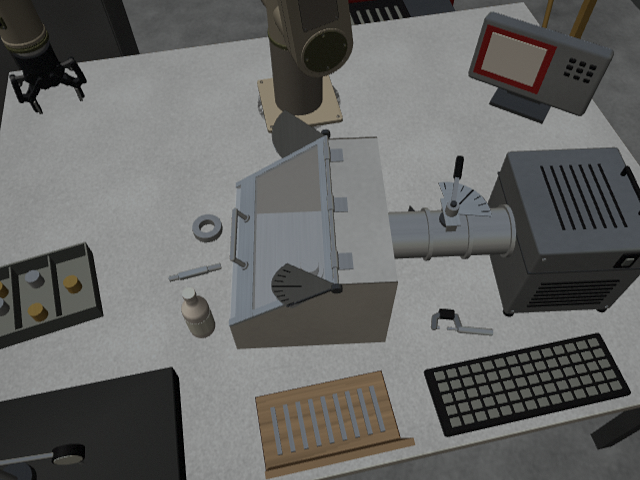

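View pics/top0.png

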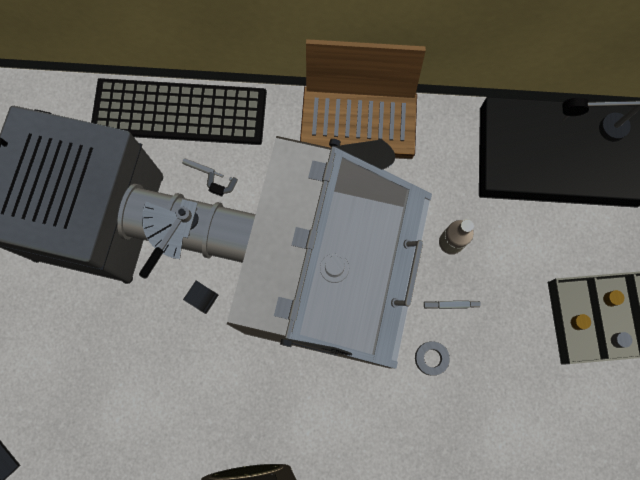

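```bash
python3 - <<'E'
from h import *
a=cv2.imread('pics/scene0.png');b=cv2.imread('pics/top0.png')
f=lambda im,x,y:cv2.resize(im[y:y+75,x:x+100],None,fx=4,fy=4,interpolation=cv2.INTER_CUBIC)
cv2.imwrite('pics/c0.png',np.vstack([np.hstack([f(b,120,190+10),f(b,350,235)]),np.hstack([f(a,410,150),f(a,200,200)])]))
E
```

```text
(no output)
```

View pics/c0.png

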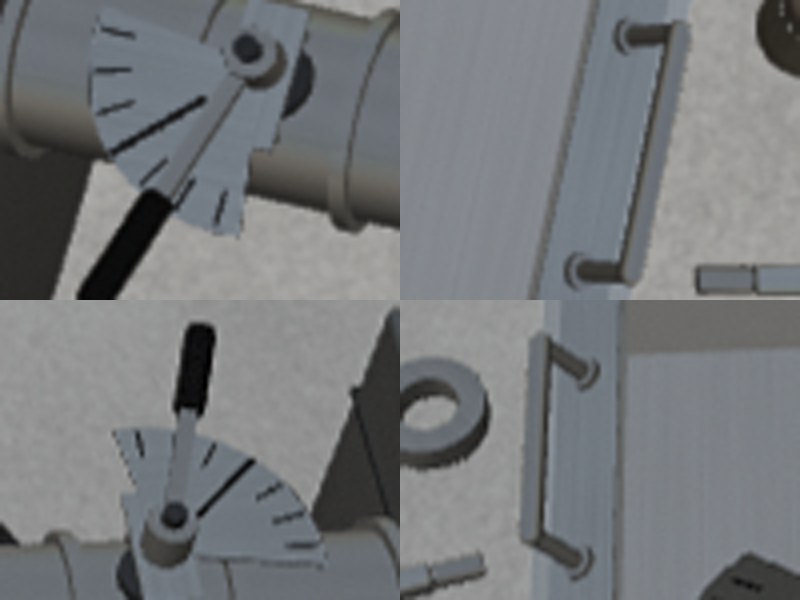

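```bash
cat >> h.py <<'E'
def ld(f): return dict(np.load(f'pics/{f}.npz'))
def tri(a,pa,b,pb):
    c,d=ray(a,*pa);e,f=ray(b,*pb)
    k=np.linalg.lstsq(np.c_[d,-f],e-c,rcond=None)[0]; p,q=c+k[0]*d,e+k[1]*f
    return (p+q)/2,np.linalg.norm(p-q)
E
python3 - <<'E'
from h import *
np.set_printoptions(precision=1,suppress=True)
S,T=ld('scene0'),ld('top0')
for n,a,b in [('hub',(453.5,204),(181.75,212)),('gin',(457,178),(158.75,248.75)),('gout',(460.5,156.3),(143,277)),('barfar',(233,260),(420,241.2)),('barnear',(234.5,209.2),(407.5,305))]:
    print(n,*tri(S,a,T,b), onz(S,*a,243 if n[0]!='b' else 181),onz(T,*b,243 if n[0]!='b' else 181))
E
```

```text
hub [629.6 203.3 248.4] 0.4636503752419493 [625.9 205.5 243. ] [631.  204.9 243. ]
gin [559.5 239.1 238.3] 2.322257157856269 [563.1 235.6 243. ] [558.9 238.9 243. ]
gout [505.6 263.2 240.5] 2.900805395845398 [507.6 263.5 243. ] [504.9 261.  243. ]
barfar [ 620.6 -247.3  178.1] 1.1543866336026927 [ 622.5 -246.6  181. ] [ 619.8 -247.5  181. ]
barnear [ 494.4 -228.1  178.7] 0.37281093838185203 [ 496.3 -227.8  181. ] [ 494.1 -228.   181. ]
```

Call:
move_arm --motion "1 2 3 0 0 6;3 4 6 0 0 12;5 6 9 0 0 18;7 8 12 0 0 24;9 10 15 0 0 30;11 13 17 0 0 36;13 16 19 0 0 42;15 19 20.5 0 0 48;17 22 21.5 0 0 54;19 25 22 0 0 60" --fingers 6

```text
time: 0.93
tool_pos: [350.1, -327.1, 453.0]
tcp_rot: [-89.9, -0.1, -104.3]
ft_force: [0.3, -0.7, 0.2]
finger_gap: 60.2
```

Call:
move_arm --motion "1.5 3.5 0 0 0 6;3 7 0 0 0 12;4.5 10.5 0 0 0 18;6 14 0 0 0 24;7.5 17.5 0 0 0 30;9 21 0 0 0 36;10.5 24.5 0 0 0 42;12 28 0 0 0 48;13.5 31.5 0 0 0 54;14.5 34.5 0 0 0 60"

```text
time: 1.77
tool_pos: [494.9, 19.0, 450.6]
tcp_rot: [-90.0, 0.0, -44.3]
ft_force: [0.6, -1.1, -0.5]
finger_gap: 60.2
```

Call:
move_arm --motion "0.6 3.5 0 0 0 3;1.2 7 0 0 0 6;1.8 10.5 0 0 0 9;2.4 14 0 0 0 12;3 17.5 -2 0 0 15;3.5 20.5 -5 0 0 17.5;3.8 23 -8 0 0 17.5;3.8 23.5 -12 0 0 17.5;3.8 23.5 -15 0 0 17.5;3.8 23.5 -15 0 0 17.5"

```text
time: 2.6
tool_pos: [528.6, 251.1, 291.7]
tcp_rot: [-90.6, 0.6, -27.0]
ft_force: [-0.0, -0.7, -2.8]
finger_gap: 60.2
```

```bash
python3 - <<'E'
from h import *
np.set_printoptions(precision=1,suppress=True)
S=snap('scene','s1');T=snap('top','t1')
x=readout.sense();print(x['tool_pos'],x['tcp_rot'])
f=lambda s,x,y:cv2.resize(s['image'][y:y+100,x:x+100],None,fx=4,fy=4,interpolation=cv2.INTER_CUBIC)
cv2.imwrite('pics/c1.png',np.hstack([f(S,410,110),f(T,110,190)]))
E
```

```text
[531.6 251.2 300.4] [-90.1   0.1 -27.1]
```

View pics/c1.png

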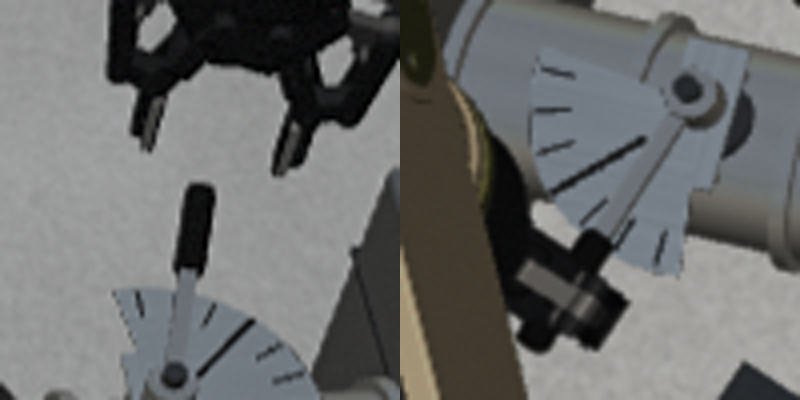

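The lever sleeve (crop 195,230) lies between the two fingertips, and in the top crop the jaws straddle it. I'll descend and close.

Call:
move_arm --motion "0 0 -3 0 0 0;0 0 -5.5 0 0 0;0 0 -7 0 0 0;0 0 -7.6 0 0 0;0 0 -7.6 0 0 0;0 0 -7.6 0 0 0"

```text
time: 3.2
tool_pos: [533.7, 251.7, 228.3]
tcp_rot: [-89.8, -0.1, -27.1]
ft_force: [-0.0, -0.4, 0.6]
finger_gap: 60.1
```

Call:
move_arm --motion "0 0 0 0 0 0;0 0 0 0 0 0;0 0 0 0 0 0;0 0 0 0 0 0;0 0 0 0 0 0;0 0 0 0 0 0;0 0 0 0 0 0;0 0 0 0 0 0" --fingers 0.5 --squeeze 20

```text
time: 3.87
tool_pos: [532.9, 251.8, 226.5]
tcp_rot: [-89.9, -0.1, -27.1]
ft_force: [0.5, 0.8, 6.4]
finger_gap: 15.3
```

Call:
move_arm --motion "0.3 0.56 0 0 0 -3.4;0.63 1.08 0 0 0 -6.7;1.0 1.6 0 0 0 -10.1;1.4 2.09 0 0 0 -13.5;1.83 2.56 0 0 0 -16.9;2.27 2.99 0 0 0 -20.2;2.75 3.41 0 0 0 -23.6;3.25 3.79 0 0 0 -27;3.25 3.79 0 0 0 -27;3.25 3.79 0 0 0 -27"

```text
time: 4.7
tool_pos: [565.7, 290.7, 226.5]
tcp_rot: [-89.8, 0.0, -54.1]
ft_force: [2.5, 3.4, 4.8]
finger_gap: 15.9
```

```bash
python3 - <<'E'
from h import *
S=snap('scene','s2');T=snap('top','t2')
f=lambda s,x,y:cv2.resize(s['image'][y:y+100,x:x+100],None,fx=4,fy=4,interpolation=cv2.INTER_CUBIC)
cv2.imwrite('pics/c2.png',np.hstack([f(S,410,130),f(T,110,190)]))
E
```

```text
(no output)
```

View pics/c2.png

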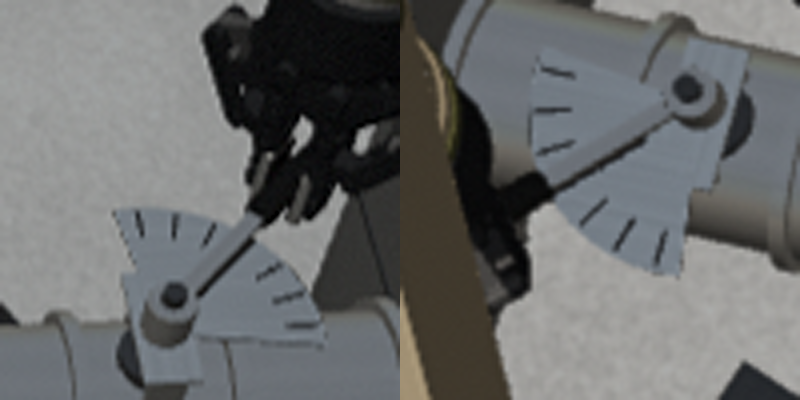

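Lever lies over the thick 45° line in both views (crop scene 230,250; top 610,150). Release and rise.

Call:
move_arm --motion "0 0 0 0 0 0;0 0 0 0 0 0;0 0 0 0 0 0;0 0 0 0 0 0;0 0 0 0 0 0;0 0 3 0 0 0;0 0 7 0 0 0;0 0 11 0 0 0;0 0 15 0 0 0;0 0 19 0 0 0" --fingers 4.5

```text
time: 5.63
tool_pos: [564.4, 289.1, 417.1]
tcp_rot: [-90.0, -0.0, -54.1]
ft_force: [0.6, 0.1, 0.2]
finger_gap: 44.6
```

Call:
move_arm --motion "0 -1 3 0 0 -6;0 -4 4 0 0 -12;0 -8 4 0 0 -18;0 -12 4 0 0 -24;0 -16 4 0 0 -30;0 -20 4 0 0 -36;0 -24 4 0 0 -42;0 -28 4 0 0 -48;0 -32 4 0 0 -54;0 -36 4 0 0 -60"

```text
time: 6.47
tool_pos: [564.3, -72.5, 455.4]
tcp_rot: [-90.0, -0.0, -114.4]
ft_force: [0.4, -0.7, -0.9]
finger_gap: 44.7
```

```bash
python3 - <<'E'
from h import *
np.set_printoptions(precision=1,suppress=True)
S=snap('scene','s3');T=snap('top','t3')
x=readout.sense();print(x['tool_pos'],x['tcp_rot'],x['joint_pos'])
f=lambda s,x,y:cv2.resize(s['image'][y:y+100,x:x+100],None,fx=4,fy=4,interpolation=cv2.INTER_CUBIC)
cv2.imwrite('pics/c3.png',np.hstack([f(S,410,130),f(T,110,190)]))
E
```

```text
[564.3 -76.3 454.6] [ -90.    -0.1 -114.7] [-12.8   4.2  65.6  -0.1 110.2  11.9]
```

View pics/c3.png

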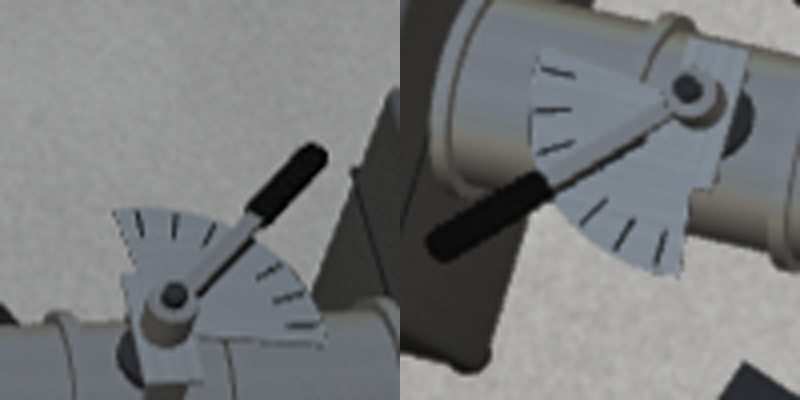

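Call:
move_arm --motion "-0.1 -2 0 0 0 -7;-0.3 -4 0 0 0 -14;-0.4 -6 0 0 0 -21;-0.6 -9 0 0 0 -28;-0.7 -12 0 0 0 -35;-0.9 -14 0 0 0 -42;-1 -16 0 0 0 -49;-1.2 -18 -2 0 0 -56;-1.3 -20 -5 0 0 -63;-1.4 -21 -8 0 0 -70" --fingers 6

```text
time: 7.4
tool_pos: [551.0, -282.5, 375.1]
tcp_rot: [-89.9, 0.1, 175.5]
ft_force: [0.9, 0.2, -0.2]
finger_gap: 60.0
```

```bash
python3 - <<'E'
from h import *
np.set_printoptions(precision=1,suppress=True)
x=readout.sense();print(x['tool_pos'],x['tcp_rot'],x['joint_pos'])
E
```

```text
[ 551.  -282.5  375.1] [-89.9   0.1 175.5] [-31.9   9.7  67.9  -0.  102.2  62.6]
```

Call:
move_arm --motion "0 -0.1 0 0 0 -4.7"

```text
time: 7.48
tool_pos: [548.6, -282.1, 366.4]
tcp_rot: [-90.2, -0.6, 170.8]
ft_force: [0.3, 0.4, -1.3]
finger_gap: 59.8
```

Call:
move_arm --motion "0 0 -1 4.9 -0.8 0;0 0 -3 9.9 -1.6 0;0 0 -5 14.8 -2.4 0;0 0 -7 19.7 -3.1 0;0 0 -9 24.7 -3.9 0;0 0 -11 29.6 -4.7 0;0 0 -12.3 34.6 -5.5 0;0 0 -12.8 34.6 -5.5 0;0 0 -12.8 34.6 -5.5 0"

```text
time: 8.23
tool_pos: [549.8, -281.4, 243.7]
tcp_rot: [-125.1, -0.2, 171.1]
ft_force: [-0.3, -0.5, 0.1]
finger_gap: 59.9
```

```bash
python3 - <<'E'
from h import *
from scipy.spatial.transform import Rotation as R
np.set_printoptions(precision=2,suppress=True)
S=snap('scene','s4');T=snap('top','t4')
x=readout.sense();print(x['tool_pos'],x['tcp_rot'],x['joint_pos'])
M=R.from_euler('xyz',x['tcp_rot'],degrees=True).as_matrix();print(M)
f=lambda s,x,y:cv2.resize(s['image'][y:y+130,x:x+130],None,fx=3,fy=3,interpolation=cv2.INTER_CUBIC)
cv2.imwrite('pics/c4.png',np.hstack([f(S,150,150),f(T,340,200)]))
E
```

```text
[ 551.48 -281.3   248.5 ] [-124.87    0.21  171.22] [-47.34  26.09  68.1   28.   107.06  54.63]
[[-0.99  0.09 -0.12]
 [ 0.15  0.56 -0.81]
 [-0.   -0.82 -0.57]]
```

View pics/c4.png

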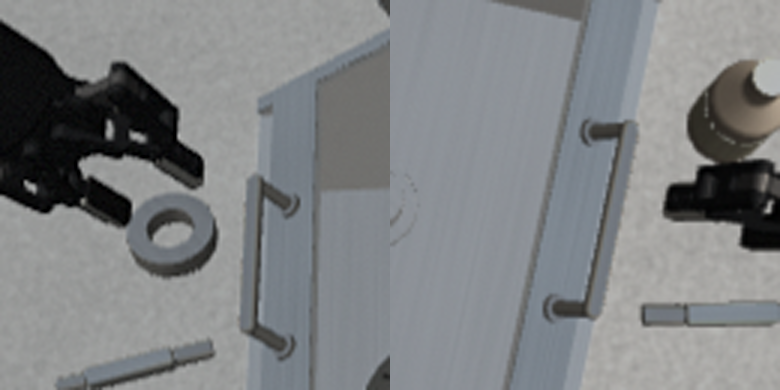

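Call:
move_arm --motion "0.2 1.4 -2 0 0 0;0.4 2.8 -4.1 0 0 0;0.6 3.8 -5.7 0 0 0;0.7 4.6 -6.9 0 0 0;0.8 5.1 -7.7 0 0 0;0.8 5.5 -8.2 0 0 0;0.8 5.5 -8.2 0 0 0;0.8 5.5 -8.2 0 0 0"

```text
time: 9.0
tool_pos: [559.3, -226.8, 166.4]
tcp_rot: [-125.0, 0.2, 171.2]
ft_force: [-0.4, -0.3, 0.8]
finger_gap: 60.1
```

```bash
python3 - <<'E'
from h import *
np.set_printoptions(precision=2,suppress=True)
S=snap('scene','s5');T=snap('top','t5')
x=readout.sense();print(x['tool_pos'],x['tcp_rot'],x['ft_force'])
f=lambda s,x,y:cv2.resize(s['image'][y:y+130,x:x+130],None,fx=3,fy=3,interpolation=cv2.INTER_CUBIC)
cv2.imwrite('pics/c5.png',np.hstack([f(S,150,150),f(T,340,200)]))
E
```

```text
[ 559.34 -227.45  166.48] [-124.96    0.23  171.14] [-0.28  0.    0.29]
```

View pics/c5.png

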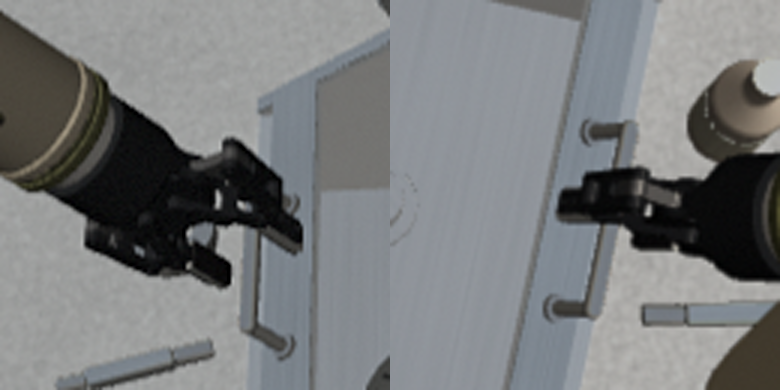

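The jaws straddle the middle of the bar (scene crop 260,255; top crop 605,200), with no contact yet. Close.

Call:
move_arm --motion "0 0 0 0 0 0;0 0 0 0 0 0;0 0 0 0 0 0;0 0 0 0 0 0;0 0 0 0 0 0;0 0 0 0 0 0;0 0 0 0 0 0;0 0 0 0 0 0;0 0 0 0 0 0" --fingers 0.3 --squeeze 60

```text
time: 9.85
tool_pos: [559.1, -225.9, 166.4]
tcp_rot: [-125.1, 0.2, 171.2]
ft_force: [-0.7, 3.9, 6.3]
finger_gap: 10.2
```

Call:
move_arm --motion "-0.07 -0.42 0.84 -2.47 0.4 0;-0.13 -0.83 1.69 -4.94 0.79 0;-0.19 -1.18 2.56 -7.4 1.19 0;-0.24 -1.51 3.44 -9.87 1.58 0;-0.29 -1.79 4.34 -12.34 1.98 0;-0.33 -2.03 5.25 -14.8 2.37 0;-0.36 -2.23 6.17 -17.3 2.77 0;-0.39 -2.41 7.1 -19.74 3.16 0;-0.39 -2.41 7.1 -19.74 3.16 0;-0.39 -2.41 7.1 -19.74 3.16 0"

```text
time: 10.68
tool_pos: [555.2, -249.5, 236.5]
tcp_rot: [-105.1, 0.0, 171.3]
ft_force: [2.6, 5.0, -4.2]
finger_gap: 9.9
```

Call:
move_arm --motion "-0.02 -0.11 0.93 -2.47 0.4 0;-0.03 -0.21 1.87 -4.94 0.79 0;-0.04 -0.25 2.81 -7.4 1.19 0;-0.04 -0.26 3.76 -9.87 1.58 0;-0.03 -0.22 4.7 -12.34 1.98 0;-0.02 -0.14 5.64 -14.8 2.37 0;0 -0.02 6.57 -17.3 2.77 0;0.02 0.14 7.5 -19.74 3.16 0;0.02 0.14 7.5 -19.74 3.16 0;0.02 0.14 7.5 -19.74 3.16 0"

```text
time: 11.52
tool_pos: [555.3, -248.5, 310.4]
tcp_rot: [-85.2, -0.1, 171.3]
ft_force: [1.3, 2.2, -5.5]
finger_gap: 9.7
```

```bash
python3 - <<'E'
from h import *
np.set_printoptions(precision=2,suppress=True)
S=snap('scene','s6');T=snap('top','t6')
x=readout.sense();print(x['tool_pos'],x['tcp_rot'],x['ft_force'],x['finger_gap'])
c=cv2.resize(S['image'][225:325,240:350],None,fx=5,fy=5,interpolation=cv2.INTER_CUBIC)
d=cv2.resize(S['image'][110:360,180:355],None,fx=1.4,fy=2,interpolation=cv2.INTER_CUBIC)
cv2.imwrite('pics/c6.png',np.hstack([c,d]))
E
```

```text
[ 555.27 -248.69  309.61] [-85.24  -0.12 171.2 ] [ 3.7   5.08 -5.76] 10.00411977213784
```

View pics/c6.png

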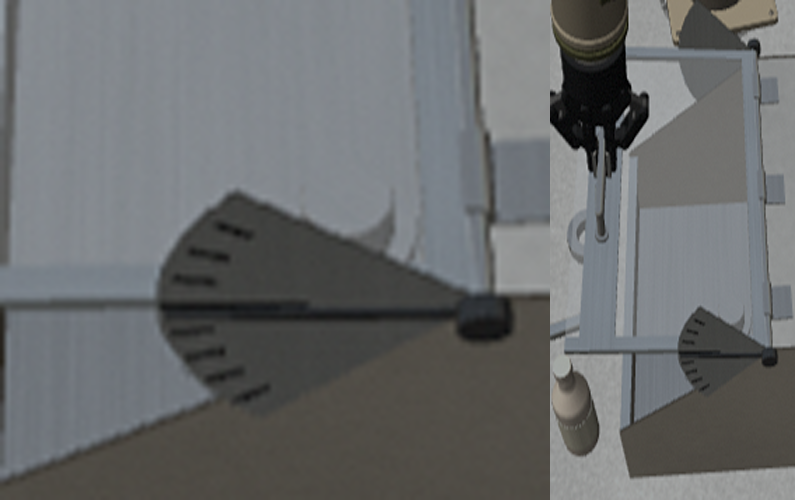

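```bash
python3 - <<'E'
from h import *
np.set_printoptions(precision=1,suppress=True)
S=ld('s6');H=np.array([589.1,-40.3,270]);a=np.radians(9.0)
X=np.array([np.cos(a),-np.sin(a),0]);Y=np.array([np.sin(a),np.cos(a),0]);Z=np.array([0,0,1.])
for t in(0,37,40,43):
    e=np.radians(t-35);print(t,[proj(S,H+182*s*X+254*(-np.cos(e)*Y+np.sin(e)*Z)) for s in(1,-1)])
Q=ld('scene0'); print('hinge end',proj(S,H+182*X))
im=S['image'];c=cv2.resize(im[270:310,180:260],None,fx=8,fy=8,interpolation=cv2.INTER_CUBIC)
d=cv2.resize(im[265:305,265:345],None,fx=8,fy=8,interpolation=cv2.INTER_CUBIC)
d=cv2.convertScaleAbs(d,alpha=1.8)
cv2.imwrite('pics/c7.png',np.vstack([c[:260],d]))
E
```

```text
0 [array([230.1, 325.7]), array([235.9, 183. ])]
37 [array([191. , 289.1]), array([204.3, 137.1])]
40 [array([190. , 285.3]), array([203.6, 132.6])]
43 [array([189.3, 281.5]), array([203.2, 128. ])]
hinge end [336.5 284.1]
```

View pics/c7.png

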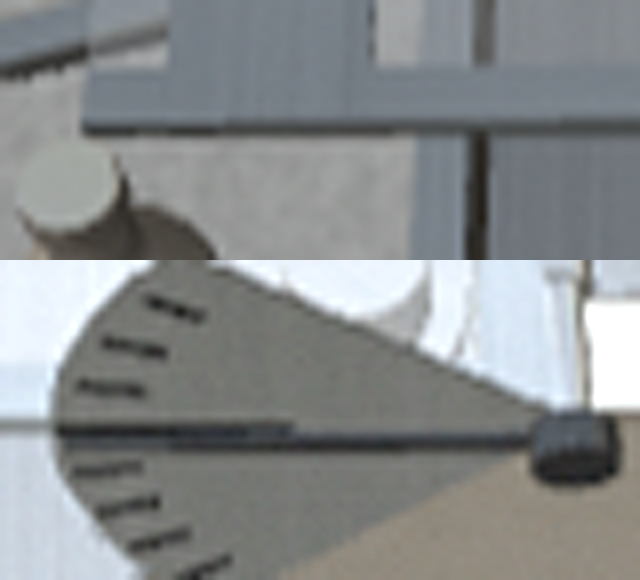

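Call:
move_arm --motion "0 0 0.1 0 0 0;0 0 0.1 0 0 0;0 0 0.1 0 0 0;0 0 0.1 0 0 0;0 0 0.1 0 0 0;0 0 0.1 0 0 0;0 0 0.1 0 0 0;0 0 0.1 0 0 0"

```text
time: 12.28
tool_pos: [555.3, -248.5, 310.2]
tcp_rot: [-85.3, -0.1, 171.2]
ft_force: [4.3, 7.1, -6.6]
finger_gap: 9.6
```

```bash
python3 - <<'E'
from h import *
np.set_printoptions(precision=2,suppress=True)
S=snap('scene','s8');x=readout.sense();print(x['tool_pos'],x['tcp_rot'],x['ft_force'],x['finger_gap'],np.abs(x['qd']).max())
a=ld('s3')['image'][140:240,420:510].astype(int);b=S['image'][140:240,420:510].astype(int)
print('damper diff',np.abs(a-b).mean(),np.abs(a-b).max())
z=ld('scene0')['image'].astype(int)
for n,(u,v,w,h) in dict(ring=(190,212,34,32),plug=(166,260,58,24),bottle=(178,288,40,50),mic=(428,305,70,35)).items():
    print(n,np.abs(z[v:v+h,u:u+w]-S['image'][v:v+h,u:u+w]).mean())
g=S['image'][270:300,195:230].mean(2).mean(1);print('edge',270+np.argmin(g),g.round())
E
```

```text
[ 555.29 -248.51  310.24] [-85.29  -0.15 171.19] [ 4.18  6.4  -5.58] 9.700208210653269 0.09975088974944983
damper diff 5.992259259259259 11
ring 27.90042892156863
plug 15.4897030651341
bottle 6.491833333333333
mic 7.232108843537415
edge 286 [133. 133. 131. 128. 126. 126. 132. 135. 130. 125. 126. 126. 126. 127.
 124.  92.  64. 130. 157. 154. 153. 153. 152. 149. 149. 146. 138. 132.
 129. 127.]
```

```bash
python3 -c "
from bench import r
print(r.hand_in())"
```

```text
the job is handed in; nothing more can be done
None
```

The job is handed in at about 12.3 s of the 51 s: the damper lever is at half open and the visor is held at its 40° line. No verdict is reported.

- **Damper:** I gripped the lever by its sleeve with the visor shut, turned it along its arc and let go. In the scene view it lies parallel to the 45° line. In the top view I read about 2° off, which is within both the reading error and the 6° allowed. The last picture showed it unmoved.
- **Visor:** I gripped the bar handle with 60 N and swung it about the hinge. The free-edge corner in the picture gives about 39.5°, and the gripper's position agrees at about 39.6°.
- **Pointer disagreement:** At first sight the pointer looked up to 2.5° below the long line. I put this down to viewing angle, because the pointer stands out from the plate and the offset is no smaller at the hub. The limit is 3°.
- **At rest:** In the last reading the arm was still, the wrist force was under 11 N and the finger gap was steady at 9.7 mm. That is less than the 12 mm bar, which I took to be the pads yielding.
- **Small things:** The bottle and micrometer looked unchanged. The raised visor partly covers the ring and plug gauges in the scene view, so my before-and-after comparison says nothing about them. I did not compare the bush or V-block, and no contact was felt on the way.

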